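# Load the wheel-nut sockets into the service tray in order

### The arm

A 6-joint arm with a two-finger parallel gripper is mounted at the origin on the work surface. World frame = base frame: x ahead of the robot, y to its left, z up, the work surface at z = 0. Lengths are in mm, angles in rad, forces in N, time in s.
With the tool pointing down it reaches from about 300 to 850 mm from the base axis. Payload 4.2 kg.
Tool frame: the origin (TCP) lies on the centre line of the jaws, within the pads' length; the fingertips stand 22 mm ahead of it and the grasp point (between the pads) lies 3 mm ahead of it (r.nose_length is the distance from the TCP to the fingertips, in mm); z points along the fingers, y is the line along which they close (so a half turn about z gives the same grasp; the last joint's range is limited). The gripper opens to 91 mm and grips with 3 to 60 N. Pads are 32 mm wide; open, the fingers measure 118 mm over their backs; the gripper's body (76 mm by 178 mm) begins 60 mm behind the grasp point.
Start: joints at [-1.238, 0.32, 1.565, -0, 1.257, -0.02], TCP at [198.682, -539.6, 214.776] pointing down, gripper open.
Joint ranges: [-3.11, 3.11], [-0.84, 2.01], [0.21, 2.61], [-1.34, 4.49], [0.05, 2.63], [-2.56, 2.56]. Speed limits (rad/s): [2.57, 2.57, 3.14, 3.14, 3.14, 3.14].

### API

Orientations are given as a unit quaternion [x, y, z, w].
In Python, from station import r, cams, spotter gives the robot as it stands.
- The arm moves only by the shell command python3 -m jog 'ROWS'. ROWS is JSON, a list of rows, each a list of 5 numbers: the shift along the tool's x, y, z scaled (see below), then the turn about the tool's z scaled (see below), then the finger opening in mm, from 0 to 91.2. In form: [[tx, ty, tz, turn, gripper], ...]. A call has 1 to 8 rows; each row shifts and turns the commanded pose from where the row before left it, along the tool's axes as they then stand; what a row does not reach is not made up. The controller multiplies each number of a shift by 0.6 m and each number of a turn by pi rad. A row lasts 1/12 s, in which the tool goes at most 41.7 mm and 7.16 degrees, less where a joint would pass 70% of its speed; a pose out of reach is approached as far as the arm can. A call with a number of a shift or a turn outside -1 to 1 is refused whole. A call with a gripper value outside its range is refused whole. The fingers move at their own pace and stop on an object; the grip force is fixed at half the most. Time passes only in rows, so rows that do not move let the fingers close. It gives the time, the measured TCP pose, the force, the opening and the grip force at its end, in the units of the state.
- r.observe(): the state, without advancing time (a new reading comes with each control period).
- cams.snapshot(name): name is "scene" or "side" or "wrist"; returns a dict with "image" (480x640x3 uint8, red, green, blue), "fovy" (degrees; the focal length in pixels is half the picture's height over the tangent of half this angle, whatever the lens; pixels are square), "cx", "cy" (the principal point, pixels), "T" (4x4, takes a point from camera to world coordinates). Camera axes: x right, y up, looking along -z (the intrinsics and any distortion apply to the point x, -y, -z); pixel columns grow to the right and rows downward; lengths in mm; the calibration is good to about 2 mm. A picture is of the moment at which its call begins. There is no depth.
- r.close_job(): hands the job in; it is judged then, once.
Trained networks look in the newest picture that a camera, given by its name, has taken for a name from the list of things; names that differ only in an ending like _2 or _b are one class to them, and where a whole thing is asked for, a point or a joint stands for the part that bears it (a point fixed in the world has none). Each returns a list of dicts, best first, with "score" (0 to 1); they miss things now and then, are a little off and sometimes report something else, mostly with a low value. They report only what shows in the picture. A call takes as long as a camera call.
- spotter.spot_in(camera, label): "xyz" ([x, y, z] in mm, in world coordinates, good to about 4 mm: the middle of the surface that is visible of it).
- spotter.mark_of(camera, label): "xyz" ([x, y, z] in mm, in world coordinates, good to about 4 mm: a listed point, or the origin of a listed thing).
The state is a dict: "time_s": time; "joint_positions": joint angles; "dq": joint speeds; "joint_torque": joint torques, N m; "tcp_pos": TCP position; "eef_rot": TCP orientation; "ft_force": force on the tool from outside, world axes, zero at the start; "wrist_torque": the same for the moment, N m; "gripper_width": opening from 0.0 (shut) to 1.0 (fully open); "finger_force": force on a finger pad.
Only numpy, scipy, OpenCV 4.12 (cv2) and the standard library are available. Lean on these libraries where they do the work, as an engineer would, in place of code of your own. Each camera call takes 0.05 s, during which the arm holds its last target. There are 200 camera calls.

### The job

Move the four coloured wheel-nut sockets from the wooden rail into the pockets of the grey tray, one upright in each pocket, keeping their row order counted from the tray's white end: the socket at the left end of the rail (left as seen from the robot) goes into the pocket next to the white end block, the next one along the rail into the next pocket, and so on to the far end. Do not tip any socket over, and leave them all standing still.

Things in the scene. Friction and masses are not known exactly. Their poses are not given: they have to be found in the camera images.
- socket_blue: Wheel-nut socket, loose, upright, round, 80 mm tall, about 250 g, at first in the seat of its own colour. Origin: centre of its underside, z up; yaw means nothing. Steel foot 32 mm across (0-14 mm up), blue plastic sleeve 36 mm across (14-62 mm up; grip here), steel drive end 28 mm across on top.
- socket_yellow: Wheel-nut socket, loose, upright, round, 80 mm tall, about 250 g, at first in the seat of its own colour. Origin: centre of its underside, z up; yaw means nothing. Steel foot 32 mm across (0-14 mm up), yellow plastic sleeve 36 mm across (14-62 mm up; grip here), steel drive end 28 mm across on top.
- socket_red: Wheel-nut socket, loose, upright, round, 80 mm tall, about 250 g, at first in the seat of its own colour. Origin: centre of its underside, z up; yaw means nothing. Steel foot 32 mm across (0-14 mm up), red plastic sleeve 36 mm across (14-62 mm up; grip here), steel drive end 28 mm across on top.
- socket_green: Wheel-nut socket, loose, upright, round, 80 mm tall, about 250 g, at first in the seat of its own colour. Origin: centre of its underside, z up; yaw means nothing. Steel foot 32 mm across (0-14 mm up), green plastic sleeve 36 mm across (14-62 mm up; grip here), steel drive end 28 mm across on top.
- seat_blue: Fixed blue pad 56 x 56 x 10 mm; its socket stands in a 42 mm square recess, floor 4 mm above the origin (pad's underside centre, on an 18 mm high wooden rail). Four seats in a straight row, 66 mm apart, any colour order. y: along the row to its left end as the robot sees it; x: across, away from the robot. A screwdriver under 30 mm high lies 84 mm behind the row.
- seat_yellow: Fixed yellow pad 56 x 56 x 10 mm; its socket stands in a 42 mm square recess, floor 4 mm above the origin (pad's underside centre, on an 18 mm high wooden rail). Four seats in a straight row, 66 mm apart, any colour order. y: along the row to its left end as the robot sees it; x: across, away from the robot. A screwdriver under 30 mm high lies 84 mm behind the row.
- seat_red: Fixed red pad 56 x 56 x 10 mm; its socket stands in a 42 mm square recess, floor 4 mm above the origin (pad's underside centre, on an 18 mm high wooden rail). Four seats in a straight row, 66 mm apart, any colour order. y: along the row to its left end as the robot sees it; x: across, away from the robot. A screwdriver under 30 mm high lies 84 mm behind the row.
- seat_green: Fixed green pad 56 x 56 x 10 mm; its socket stands in a 42 mm square recess, floor 4 mm above the origin (pad's underside centre, on an 18 mm high wooden rail). Four seats in a straight row, 66 mm apart, any colour order. y: along the row to its left end as the robot sees it; x: across, away from the robot. A screwdriver under 30 mm high lies 84 mm behind the row.
- tray: Grey tray, fixed, four square pockets in a row, 52 x 52 mm inside, 12 mm walls between. Origin: underside centre, on the table; y along the row to the robot's left, x across it, away from the robot, z up. Pocket centres y = -96, -32, 32, 96 mm, x = 0; floor 6 mm, wall tops 26 mm above the origin. A dish of wheel nuts (under 30 mm high) adjoins at x = 37 to 87 mm.
- white_end: White block, fixed, 68 x 26 mm, 30 mm high, at one end of the tray's row of pockets: tray y = +143 or -143 mm, differing from start to start (a black block is at the other end). Origin: centre of its underside.

How it is judged (in metres and radians):
At the end, for the whole second after the job is handed in: The socket whose seat is n-th from the rail's left stands in the n-th pocket from the white block (47 + 64 (n-1) mm from the block's centre, within 18 mm; 15 mm of the row's centre line), underside within 5 mm of the pocket floor, upright within 0.15 rad, released, at rest; so for all four (((y of each of seat_yellow, seat_red, seat_green in the frame of seat_blue below 0 m and horizontal distance between socket_blue and white_end between 0.029 and 0.065 m) or (y of any of seat_yellow, seat_red, seat_green in the frame of seat_blue above 0.03 m and y of each of seat_yellow, seat_red, seat_green in the frame of seat_blue below 0.1 m and horizontal distance between socket_blue and white_end between 0.093 and 0.129 m) or (y of any of seat_yellow, seat_red, seat_green in the frame of seat_blue below -0.03 m and y of each of seat_yellow, seat_red, seat_green in the frame of seat_blue above -0.1 m and horizontal distance between socket_blue and white_end between 0.157 and 0.193 m) or (y of each of seat_yellow, seat_red, seat_green in the frame of seat_blue above 0 m and horizontal distance between socket_blue and white_end between 0.221 and 0.257 m)) and x of socket_blue in the frame of tray between -0.015 and 0.015 m and z of socket_blue in the frame of tray between 0.001 and 0.012 m and angle between each of socket_blue, socket_yellow, socket_red, socket_green's own z axis and vertical below 0.15 rad and linear speed of each of socket_blue, socket_yellow, socket_red, socket_green below 0.02 m/s and angular speed of each of socket_blue, socket_yellow, socket_red, socket_green below 0.2 rad/s and ((y of each of seat_blue, seat_red, seat_green in the frame of seat_yellow below 0 m and horizontal distance between socket_yellow and white_end between 0.029 and 0.065 m) or (y of any of seat_blue, seat_red, seat_green in the frame of seat_yellow above 0.03 m and y of each of seat_blue, seat_red, seat_green in the frame of seat_yellow below 0.1 m and horizontal distance between socket_yellow and white_end between 0.093 and 0.129 m) or (y of any of seat_blue, seat_red, seat_green in the frame of seat_yellow below -0.03 m and y of each of seat_blue, seat_red, seat_green in the frame of seat_yellow above -0.1 m and horizontal distance between socket_yellow and white_end between 0.157 and 0.193 m) or (y of each of seat_blue, seat_red, seat_green in the frame of seat_yellow above 0 m and horizontal distance between socket_yellow and white_end between 0.221 and 0.257 m)) and x of socket_yellow in the frame of tray between -0.015 and 0.015 m and z of socket_yellow in the frame of tray between 0.001 and 0.012 m and ((y of each of seat_blue, seat_yellow, seat_green in the frame of seat_red below 0 m and horizontal distance between socket_red and white_end between 0.029 and 0.065 m) or (y of any of seat_blue, seat_yellow, seat_green in the frame of seat_red above 0.03 m and y of each of seat_blue, seat_yellow, seat_green in the frame of seat_red below 0.1 m and horizontal distance between socket_red and white_end between 0.093 and 0.129 m) or (y of any of seat_blue, seat_yellow, seat_green in the frame of seat_red below -0.03 m and y of each of seat_blue, seat_yellow, seat_green in the frame of seat_red above -0.1 m and horizontal distance between socket_red and white_end between 0.157 and 0.193 m) or (y of each of seat_blue, seat_yellow, seat_green in the frame of seat_red above 0 m and horizontal distance between socket_red and white_end between 0.221 and 0.257 m)) and x of socket_red in the frame of tray between -0.015 and 0.015 m and z of socket_red in the frame of tray between 0.001 and 0.012 m and ((y of each of seat_blue, seat_yellow, seat_red in the frame of seat_green below 0 m and horizontal distance between socket_green and white_end between 0.029 and 0.065 m) or (y of any of seat_blue, seat_yellow, seat_red in the frame of seat_green above 0.03 m and y of each of seat_blue, seat_yellow, seat_red in the frame of seat_green below 0.1 m and horizontal distance between socket_green and white_end between 0.093 and 0.129 m) or (y of any of seat_blue, seat_yellow, seat_red in the frame of seat_green below -0.03 m and y of each of seat_blue, seat_yellow, seat_red in the frame of seat_green above -0.1 m and horizontal distance between socket_green and white_end between 0.157 and 0.193 m) or (y of each of seat_blue, seat_yellow, seat_red in the frame of seat_green above 0 m and horizontal distance between socket_green and white_end between 0.221 and 0.257 m)) and x of socket_green in the frame of tray between -0.015 and 0.015 m and z of socket_green in the frame of tray between 0.001 and 0.012 m); the robot touches nothing.
It fails at once if the blue socket is tipped over (more than 45 degrees from upright) (angle between socket_blue's own z axis and vertical above 0.785 rad).
It fails at once if the yellow socket is tipped over (more than 45 degrees from upright) (angle between socket_yellow's own z axis and vertical above 0.785 rad).
It fails at once if the red socket is tipped over (more than 45 degrees from upright) (angle between socket_red's own z axis and vertical above 0.785 rad).
It fails at once if the green socket is tipped over (more than 45 degrees from upright) (angle between socket_green's own z axis and vertical above 0.785 rad).
It also fails if it takes over 99 s, if anything falls off the work surface, if the arm or the gripper's body presses on something with over 40 N, if the wrist force passes 120 N, or if a joint passes its speed limit or range.

## Working session

There is one attempt and no reset: what is moved stays moved. The work goes in short steps, Python scripts to look and compute and a shell command to move; the robot and the scene stay as the last step left them, time stands still between calls to the robot, and variables do not carry over. Pictures are saved under pics/ and viewed, at most 14 in all, crops included, and the job is handed in when it is done.

```bash
mkdir -p pics; cat > h.py <<'E'
import numpy as np, cv2
from station import r, cams, spotter
def snap(n,f):
    s=cams.snapshot(n); cv2.imwrite('pics/'+f,s['image'][:,:,::-1]); return s
E
python3 - <<'E'
from h import *
for c in ['scene','side']:
    s=snap(c,c+'0.png')
    for n in ['seat_blue','seat_yellow','seat_red','seat_green','socket_blue','socket_yellow','socket_red','socket_green','tray','white_end']:
        d=spotter.mark_of(c,n); print(c,n,[(np.round(q['xyz']),round(q['score'],2)) for q in d[:2]])
o=r.observe(); print(o)
E
```

```text
scene seat_blue [(array([ 520., -323.,   19.]), 0.49)]
scene seat_yellow [(array([ 478., -194.,   16.]), 0.74), (array([508., 221.,   1.]), 0.59)]
scene seat_red [(array([ 457., -134.,   18.]), 0.72)]
scene seat_green [(array([ 503., -260.,   15.]), 0.66), (array([ 478., -196.,   16.]), 0.31)]
scene socket_blue [(array([ 528., -320.,   21.]), 0.69)]
scene socket_yellow [(array([ 481., -195.,   24.]), 0.95)]
scene socket_red [(array([ 454., -138.,   24.]), 0.76), (array([ 482., -196.,   22.]), 0.38)]
scene socket_green [(array([ 502., -262.,   22.]), 0.93), (array([492.,  78.,  -2.]), 0.25)]
scene tray [(array([509., 220.,   3.]), 0.76)]
scene white_end [(array([493.,  77.,  -4.]), 0.89)]
side seat_blue [(array([ 522., -325.,   17.]), 0.78)]
side seat_yellow [(array([ 499., -259.,   23.]), 0.17)]
side seat_red [(array([ 455., -136.,   22.]), 0.54)]
side seat_green [(array([ 502., -258.,   22.]), 0.66)]
side socket_blue [(array([ 520., -320.,   23.]), 0.62)]
side socket_yellow [(array([ 522., -319.,   18.]), 0.74), (array([ 478., -190.,   24.]), 0.59)]
side socket_red [(array([ 456., -
[... 231 characters left out ...]
joint_positions': array([-1.23800099e+00,  3.19622706e-01,  1.56449834e+00,  6.82001561e-07,
        1.25740639e+00, -1.99850646e-02]), 'dq': array([-0.00191468, -0.00028224, -0.00109303, -0.00015438,  0.00042499,
       -0.00036459]), 'joint_torque': array([-7.01803547e-04, -4.12365818e+01, -2.32230306e+01,  7.26647582e-02,
        3.78795038e-02,  1.01033113e-06]), 'tcp_pos': array([ 198.68152986, -539.60096266,  214.76353681]), 'eef_rot': array([9.84483560e-01, 1.75476831e-01, 5.40058990e-06, 3.21649205e-05]), 'ft_force': array([-0.16864113, -0.07056629,  0.11349293]), 'wrist_torque': array([-0.011447  ,  0.00022714, -0.03284326]), 'finger_force': 0.0, 'gripper_width': 0.9983068258429576}
```

View pics/scene0.png

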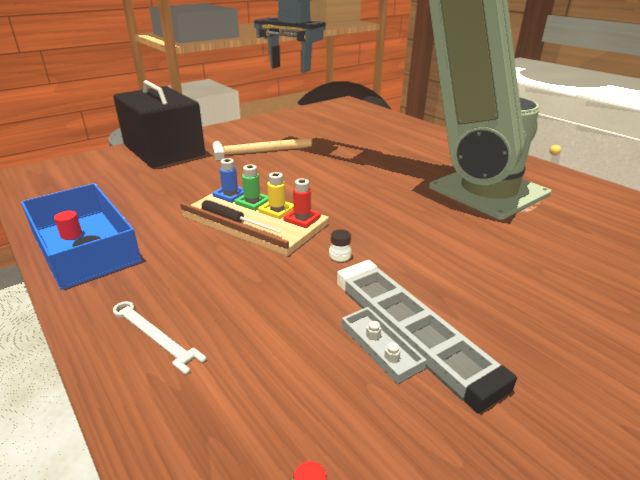

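```bash
python3 - <<'E'
import numpy as np
# order left->right: red,yellow,green,blue
P=np.array([[455.5,-136],[478.5,-194.5],[501.5,-259.5],[522,-321.5]])
c=P.mean(0); k=np.array([1.5,.5,-.5,-1.5]); d=(k[:,None]*(P-c)).sum(0); d/=np.linalg.norm(d)
print('row c',c,'dir',d,'yaw',np.arctan2(-d[0],d[1]))
print([np.round(c+d*66*q,1) for q in k])
t=np.array([506.5,219]); w=np.array([493.5,76.5]); v=t-w; print(np.linalg.norm(v)); v/=np.linalg.norm(v)
print('tray yaw',np.arctan2(-v[0],v[1]),[np.round(t+v*(-96+64*i),1) for i in range(4)])
E
```

```text
row c [ 489.375 -227.875] dir [-0.33705603  0.94148459] yaw 0.3437881935964096
[array([ 456. , -134.7]), array([ 478.3, -196.8]), array([ 500.5, -258.9]), array([ 522.7, -321.1])]
143.09175378057256
tray yaw -0.09097624277386746 [array([497.8, 123.4]), array([503.6, 187.1]), array([509.4, 250.9]), array([515.2, 314.6])]
```

The rail order from the left is red, yellow, green, blue (px 302, 277, 251, 228). The white block (355,275) is at the tray's right end, at y≈76. I'm turning the tool so it closes across the row, then moving over the row's middle.

```bash
python3 -m jog '[[0,0,0,-0.0382,91],[0,0,0,-0.0382,91],[0,0,0,-0.0382,91],[0,0,0,-0.0382,91],[0,0,0,-0.0382,91],[0,0,0,-0.0382,91],[0,0,0,-0.0382,91]]'
python3 -m jog '[[0,0,0,-0.0382,91],[0,0,0,-0.0382,91],[0,0,0,-0.0382,91],[0,0,0,-0.0382,91],[0,0,0,-0.0382,91],[0,0,0,-0.0382,91]]'
python3 -m jog '[[0.025,0.0485,0,0,91],[0.025,0.0485,0,0,91],[0.025,0.0485,0,0,91],[0.025,0.0485,0,0,91],[0.025,0.0485,0,0,91],[0.025,0.0485,0,0,91],[0.025,0.0485,0,0,91]]'
python3 -m jog '[[0.025,0.0485,0,0,91],[0.025,0.0485,0,0,91],[0.025,0.0485,0,0,91],[0.025,0.0485,0,0,91],[0.025,0.0485,0,0,91],[0.025,0.0485,0,0,91],[0,0,0,0,91],[0,0,0,0,91]]'
python3 - <<'E'
from h import *
s=snap('wrist','w1.png')
for n in ['socket_red','socket_yellow','socket_green','socket_blue']:
    d=spotter.mark_of('wrist',n); print(n,[(np.round(q['xyz'],1),round(q['score'],2)) for q in d[:2]])
o=r.observe(); print(o['tcp_pos'],o['eef_rot'],s['T'].round(2),s['fovy'],s['cx'],s['cy'])
E
```

```text
time_s: 1.68
tcp_pos: [198.7, -539.6, 214.8]
eef_rot: [0.826, 0.564, -0.0, 0.0]
ft_force: [-0.5, 0.1, 0.3]
gripper_width: 0.994
finger_force: 0.0
time_s: 2.18
tcp_pos: [198.7, -539.6, 214.8]
eef_rot: [0.574, 0.819, -0.0, 0.0]
ft_force: [-0.0, -0.6, -0.4]
gripper_width: 0.994
finger_force: 0.0
time_s: 2.77
tcp_pos: [356.2, -371.1, 214.9]
eef_rot: [0.577, 0.817, -0.0, 0.0]
ft_force: [0.3, -0.4, 0.3]
gripper_width: 0.997
finger_force: 0.0
time_s: 3.43
tcp_pos: [490.4, -227.9, 214.6]
eef_rot: [0.575, 0.818, -0.0, -0.0]
ft_force: [0.3, -0.8, 0.4]
gripper_width: 0.998
finger_force: 0.0
socket_red [(array([ 455.6, -132.2,   23.7]), 0.94)]
socket_yellow [(array([ 481. , -192.6,   21.1]), 0.84)]
socket_green [(array([ 502.8, -258.4,   22.4]), 0.58)]
socket_blue [(array([ 524.7, -318.8,   19.1]), 0.69), (array([ 521.6, -319. ,   20.6]), 0.32)]
[ 488.86992304 -229.91272028  214.82064868] [ 5.77118192e-01  8.16660618e-01 -1.64619023e-04  3.19601242e-05] [[ 9.4000e-01 -3.3000e-01 -9.0000e-02  4.6457e+02]
 [ 3.4000e-01  9.1000e-01  2.5000e-01 -1.5863e+02]
 [-0.0000e+00 -2.6000e-01  9.6000e-01  3.8511e+02]
 [ 0.0000e+00  0.0000e+00  0.0000e+00  1.0000e+00]] 60.42383796451891 319.17142505598315 243.61265891977575
```

View pics/w1.png

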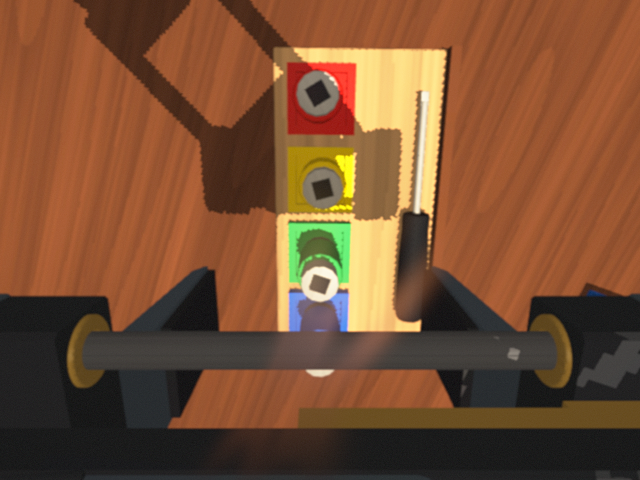

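The wrist picture shows the socket tops at red (317,94), yellow (322,187) and green (320,284). The row runs vertically in the image, so the yaw is right.

```bash
cat >> h.py <<'E'
def ray(s,u,v,z):
    f=240/np.tan(np.radians(s['fovy']/2)); T=s['T']
    d=T[:3,:3]@np.array([(u-s['cx'])/f,-(v-s['cy'])/f,-1]); o=T[:3,3]
    return (o+d*(z-o[2])/d[2])[:2]
def tool(dx,dy,yaw):  # world -> tool units, tool x at yaw, z down
    c,s_=np.cos(yaw),np.sin(yaw); return np.round(np.array([c*dx+s_*dy, s_*dx-c*dy])/600,4)
def yaw():
    q=r.observe()['eef_rot']; return 2*np.arctan2(q[1],q[0])
E
python3 - <<'E'
from h import *
s=cams.snapshot('wrist')
for p in [(317,94),(322,187),(320,284)]: print(ray(s,*p,102))
t=r.observe()['tcp_pos']; print(t,yaw(),tool(456-t[0],-134-t[1],yaw()))
E
```

```text
[ 453.94085021 -138.95773029]
[ 477.29995311 -194.58484376]
[ 499.8280554  -261.85144915]
[ 488.94648724 -229.87706602  214.85026984] 1.9111835846791159 [0.169  0.0016]
```

```bash
python3 -m jog '[[0.0334,0,0,0,91],[0.0334,0,0,0,91],[0.0334,0,0,0,91],[0.0334,0,0,0,91],[0.0334,0,0,0,91],[0,0,0,0,91]]'
python3 -m jog '[[0,0,0.034,0,91],[0,0,0.034,0,91],[0,0,0.034,0,91],[0,0,0.034,0,91],[0,0,0.034,0,91],[0,0,0.034,0,91],[0,0,0.032,0,91],[0,0,0,0,91]]'
python3 -m jog '[[0,0,0,0,45],[0,0,0,0,45],[0,0,0,0,45],[0,0,0,0,45],[0,0,0,0,20],[0,0,0,0,20],[0,0,0,0,20],[0,0,0,0,20]]'
python3 -m jog '[[0,0,0,0,20],[0,0,0,0,20],[0,0,0,0,20]]'
```

```text
time_s: 4.23
tcp_pos: [454.1, -132.7, 214.9]
eef_rot: [0.576, 0.817, 0.0, -0.001]
ft_force: [-1.4, 0.4, 0.1]
gripper_width: 0.997
finger_force: 0.0
time_s: 4.9
tcp_pos: [453.6, -134.9, 70.2]
eef_rot: [0.577, 0.817, -0.001, -0.003]
ft_force: [-1.7, -0.0, -1.1]
gripper_width: 0.998
finger_force: 0.0
time_s: 5.57
tcp_pos: [456.1, -134.6, 73.4]
eef_rot: [0.576, 0.817, 0.0, 0.0]
ft_force: [-0.0, -0.8, -0.4]
gripper_width: 0.445
finger_force: 0.0
time_s: 5.82
tcp_pos: [456.0, -134.6, 73.2]
eef_rot: [0.576, 0.817, -0.0, 0.0]
ft_force: [-1.4, -0.0, 2.1]
gripper_width: 0.382
finger_force: 30.0
```

```bash
python3 -m jog '[[0,0,-0.02,0,20],[0,0,-0.034,0,20],[0,0,-0.034,0,20],[0,0,-0.034,0,20],[0,0,-0.034,0,20],[0,0,-0.011,0,20],[0,0,0,0,20]]'
python3 -m jog '[[0,0,0,0.0343,20],[0,0,0,0.0343,20],[0,0,0,0.0343,20],[0,0,0,0.0343,20]]'
python3 -m jog '[[0.0543,0.0038,0,0,20],[0.0543,0.0038,0,0,20],[0.0543,0.0038,0,0,20],[0.0543,0.0038,0,0,20],[0.0543,0.0038,0,0,20],[0.0543,0.0038,0,0,20],[0.0543,0.0038,0,0,20],[0.0543,0.0038,0,0,20]]'
python3 -m jog '[[0,0,0,0,20],[0,0,0,0,20],[0,0,0,0,20]]'
python3 - <<'E'
from h import *
s=snap('wrist','w2.png')
for n in ['tray','white_end']:
    d=spotter.mark_of('wrist',n); print(n,[(np.round(q['xyz'],1),round(q['score'],2)) for q in d[:2]])
print(r.observe()['tcp_pos'],yaw())
E
```

```text
time_s: 6.4
tcp_pos: [456.8, -134.8, 174.3]
eef_rot: [0.576, 0.817, 0.0, 0.001]
ft_force: [-0.3, -1.0, -3.6]
gripper_width: 0.381
finger_force: 30.0
time_s: 6.73
tcp_pos: [454.8, -134.2, 171.2]
eef_rot: [0.74, 0.673, -0.001, -0.002]
ft_force: [-0.5, 1.1, -3.3]
gripper_width: 0.386
finger_force: 30.0
time_s: 7.4
tcp_pos: [496.1, 124.8, 171.1]
eef_rot: [0.738, 0.675, -0.002, -0.001]
ft_force: [-0.3, -1.0, -2.4]
gripper_width: 0.386
finger_force: 30.0
time_s: 7.65
tcp_pos: [496.2, 122.9, 171.6]
eef_rot: [0.738, 0.675, -0.002, -0.001]
ft_force: [-0.6, -0.5, -3.0]
gripper_width: 0.382
finger_force: 30.0
tray [(array([ 5.128e+02,  2.179e+02, -5.000e-01]), 0.71)]
white_end []
[496.85882976 122.21619603 172.71993   ] 1.4803559869746155
```

View pics/w2.png

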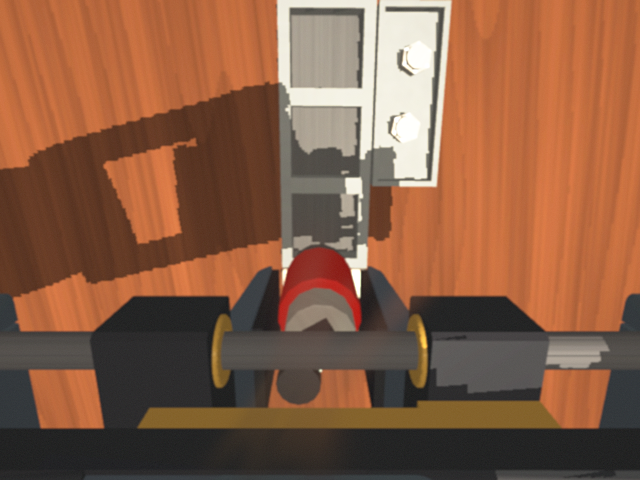

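The picture shows three empty pockets, with dividing walls centred near (326,96) and (326,185) and about row 261. The held red socket is over the first pocket.

```bash
python3 - <<'E'
from h import *
s=cams.snapshot('wrist')
for p in [(326,96),(326,185),(325,261)]: print(ray(s,*p,26).round(1))
E
```

```text
[509.4 219.8]
[504.  155.5]
[498.   94.6]
```

```bash
python3 -m jog '[[0.002,0.004,0.034,0,20],[0,0,0.034,0,20],[0,0,0.034,0,20],[0,0,0.034,0,20],[0,0,0.03,0,20],[0,0,0.015,0,20],[0,0,0.007,0,20],[0,0,0.003,0,20]]'
python3 -m jog '[[0,0,0,0,20],[0,0,0,0,20],[0,0,0,0,20]]'
```

```text
time_s: 8.52
tcp_pos: [499.9, 123.9, 58.5]
eef_rot: [0.738, 0.675, -0.0, -0.0]
ft_force: [-0.1, 0.0, -3.1]
gripper_width: 0.386
finger_force: 30.0
time_s: 8.77
tcp_pos: [500.6, 124.5, 59.7]
eef_rot: [0.738, 0.675, 0.001, 0.001]
ft_force: [-0.5, -0.1, -3.7]
gripper_width: 0.382
finger_force: 30.0
```

```bash
python3 -m jog '[[0,0,0.0025,0,20],[0,0,0,0,20],[0,0,0,0,20]]'
python3 -m jog '[[0,0,0,0,45],[0,0,0,0,60],[0,0,0,0,91],[0,0,0,0,91],[0,0,0,0,91],[0,0,0,0,91]]'
python3 -m jog '[[0,0,-0.03,0,91],[0,0,-0.034,0,91],[0,0,-0.034,0,91],[0,0,-0.034,0,91],[0,0,-0.034,0,91],[0,0,-0.034,0,91],[0,0,0,0,91],[0,0,0,0,91]]'
python3 - <<'E'
from h import *
s=snap('scene','s2.png')
t=r.observe()['tcp_pos']; print(t,yaw())
d=spotter.mark_of('scene','socket_red'); print([(np.round(q['xyz'],1),round(q['score'],2)) for q in d[:2]])
E
```

```text
time_s: 9.02
tcp_pos: [499.9, 124.4, 57.4]
eef_rot: [0.738, 0.675, 0.0, 0.0]
ft_force: [0.0, 0.5, -3.0]
gripper_width: 0.381
finger_force: 30.0
time_s: 9.52
tcp_pos: [500.0, 124.4, 57.4]
eef_rot: [0.738, 0.675, 0.0, 0.0]
ft_force: [-0.1, -1.0, -0.0]
gripper_width: 0.789
finger_force: 0.0
time_s: 10.18
tcp_pos: [500.3, 124.5, 178.0]
eef_rot: [0.738, 0.675, 0.001, 0.001]
ft_force: [-0.0, 0.0, 0.1]
gripper_width: 0.998
finger_force: 0.0
[499.46122182 124.27435474 176.74030607] 1.481863386625898
[(array([499.9, 125. ,   8.6]), 0.98)]
```

View pics/s2.png

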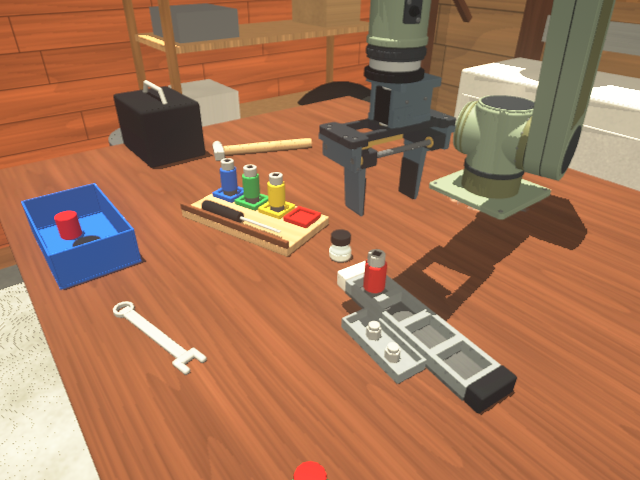

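Red stands in the pocket beside the white block (375,270). I'm going for yellow.

```bash
python3 -m jog '[[-0.0594,0.0013,0,0,91],[-0.0594,0.0013,0,0,91],[-0.0594,0.0013,0,0,91],[-0.0594,0.0013,0,0,91],[-0.0594,0.0013,0,0,91],[-0.0594,0.0013,0,0,91],[-0.0594,0.0013,0,0,91],[-0.0594,0.0013,0,0,91]]'
python3 -m jog '[[-0.0594,0.0013,0,0,91],[0,0,0,-0.0343,91],[0,0,0,-0.0343,91],[0,0,0,-0.0343,91],[0,0,0,-0.0343,91],[0,0,0,0,91],[0,0,0,0,91]]'
python3 - <<'E'
from h import *
s=snap('wrist','w3.png'); t=r.observe()['tcp_pos']; print(t,yaw(),tool(478-t[0],-196-t[1],yaw()))
E
```

```text
time_s: 10.95
tcp_pos: [479.4, -161.6, 175.7]
eef_rot: [0.738, 0.675, -0.001, -0.001]
ft_force: [0.6, 1.0, 0.6]
gripper_width: 0.995
finger_force: 0.0
time_s: 11.53
tcp_pos: [477.7, -195.5, 176.0]
eef_rot: [0.578, 0.816, -0.0, -0.001]
ft_force: [0.4, 0.5, 0.6]
gripper_width: 0.992
finger_force: 0.0
[ 477.85405764 -195.49973303  176.22798856] 1.9103586427136385 [-0.0009 -0.    ]
```

View pics/w3.png

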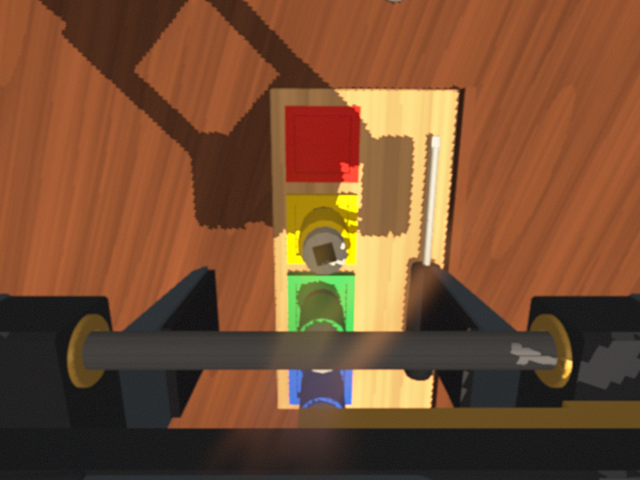

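Yellow's top is at (323,250), midway between the fingers and on target, so I'm lowering and gripping.

```bash
python3 -m jog '[[0,0,0.034,0,91],[0,0,0.034,0,91],[0,0,0.034,0,91],[0,0,0.034,0,91],[0,0,0.026,0,91],[0,0,0.01,0,91],[0,0,0,0,60],[0,0,0,0,45]]'
python3 -m jog '[[0,0,0,0,45],[0,0,0,0,45],[0,0,0,0,45],[0,0,0,0,20],[0,0,0,0,20],[0,0,0,0,20],[0,0,0,0,20],[0,0,0,0,20]]'
python3 -m jog '[[0,0,0,0,20],[0,0,0,0,20],[0,0,0,0,20],[0,0,0,0,20]]'
```

```text
time_s: 12.25
tcp_pos: [478.6, -195.8, 74.3]
eef_rot: [0.577, 0.817, -0.0, 0.0]
ft_force: [0.2, -0.8, 0.1]
gripper_width: 0.886
finger_force: 0.0
time_s: 12.92
tcp_pos: [478.9, -195.8, 74.4]
eef_rot: [0.576, 0.817, 0.0, 0.001]
ft_force: [0.4, 0.4, 0.6]
gripper_width: 0.384
finger_force: 30.0
time_s: 13.25
tcp_pos: [478.9, -195.8, 74.3]
eef_rot: [0.576, 0.817, 0.0, 0.001]
ft_force: [1.7, 1.7, 2.1]
gripper_width: 0.38
finger_force: 30.0
```

```bash
python3 -m jog '[[0,0,-0.02,0,20],[0,0,-0.034,0,20],[0,0,-0.034,0,20],[0,0,-0.034,0,20],[0,0,-0.034,0,20],[0,0,-0.011,0,20],[0,0,0,0,20]]'
python3 -m jog '[[0,0,0,0.0343,20],[0,0,0,0.0343,20],[0,0,0,0.0343,20],[0,0,0,0.0343,20],[0.0582,-0.0012,0,0,20],[0.0582,-0.0012,0,0,20],[0.0582,-0.0012,0,0,20],[0.0582,-0.0012,0,0,20]]'
python3 -m jog '[[0.0582,-0.0012,0,0,20],[0.0582,-0.0012,0,0,20],[0.0582,-0.0012,0,0,20],[0.0582,-0.0012,0,0,20],[0.0582,-0.0012,0,0,20],[0.0582,-0.0012,0,0,20],[0.0582,-0.0012,0,0,20],[0,0,0,0,20]]'
python3 -m jog '[[0,0,0,0,20],[0,0,0,0,20],[0,0,0,0,20]]'
```

```text
time_s: 13.83
tcp_pos: [478.5, -196.1, 175.0]
eef_rot: [0.576, 0.817, -0.0, 0.001]
ft_force: [0.0, -0.7, -3.4]
gripper_width: 0.386
finger_force: 29.9
time_s: 14.5
tcp_pos: [486.1, -55.1, 172.0]
eef_rot: [0.738, 0.675, -0.002, -0.002]
ft_force: [0.4, -0.8, -3.8]
gripper_width: 0.382
finger_force: 29.9
time_s: 15.17
tcp_pos: [503.9, 192.9, 171.9]
eef_rot: [0.736, 0.677, -0.0, -0.002]
ft_force: [0.7, -0.8, -3.7]
gripper_width: 0.388
finger_force: 30.0
time_s: 15.42
tcp_pos: [503.8, 186.3, 173.0]
eef_rot: [0.738, 0.675, -0.001, -0.0]
ft_force: [0.5, 0.2, -3.8]
gripper_width: 0.386
finger_force: 30.0
```

```bash
python3 -m jog '[[0.001,0.002,0.034,0,20],[0,0,0.034,0,20],[0,0,0.034,0,20],[0,0,0.034,0,20],[0,0,0.03,0,20],[0,0,0.016,0,20],[0,0,0.007,0,20],[0,0,0.003,0,20]]'
python3 -m jog '[[0,0,0.001,0,20],[0,0,0,0,20],[0,0,0,0,20],[0,0,0,0,20]]'
```

```text
time_s: 16.08
tcp_pos: [505.8, 187.2, 58.6]
eef_rot: [0.738, 0.675, -0.0, -0.0]
ft_force: [0.1, -0.4, -3.5]
gripper_width: 0.388
finger_force: 30.0
time_s: 16.42
tcp_pos: [506.4, 188.2, 59.2]
eef_rot: [0.738, 0.675, 0.001, 0.0]
ft_force: [-0.9, 0.6, -3.8]
gripper_width: 0.382
finger_force: 30.0
```

```bash
python3 -m jog '[[0,0,0.0015,0,20],[0,0,0,0,20],[0,0,0,0,45],[0,0,0,0,60],[0,0,0,0,91],[0,0,0,0,91],[0,0,0,0,91],[0,0,0,0,91]]'
python3 -m jog '[[0,0,-0.03,0,91],[0,0,-0.034,0,91],[0,0,-0.034,0,91],[0,0,-0.034,0,91],[0,0,-0.034,0,91],[0,0,-0.034,0,91],[0,0,0,0,91]]'
python3 -m jog '[[-0.057,0.0045,0,0,91],[-0.057,0.0045,0,0,91],[-0.057,0.0045,0,0,91],[-0.057,0.0045,0,0,91],[-0.057,0.0045,0,0,91],[-0.057,0.0045,0,0,91],[-0.057,0.0045,0,0,91]]'
python3 -m jog '[[-0.057,0.0045,0,0,91],[-0.057,0.0045,0,0,91],[-0.057,0.0045,0,0,91],[-0.057,0.0045,0,0,91],[-0.057,0.0045,0,0,91],[-0.057,0.0045,0,0,91]]'
python3 -m jog '[[0,0,0,-0.0343,91],[0,0,0,-0.0343,91],[0,0,0,-0.0343,91],[0,0,0,-0.0343,91],[0,0,0,0,91],[0,0,0,0,91]]'
python3 - <<'E'
from h import *
s=snap('wrist','w4.png'); t=r.observe()['tcp_pos']; print(t,yaw(),tool(500.5-t[0],-258.7-t[1],yaw()))
snap('scene','s4.png')
for n in ['socket_red','socket_yellow']:print([(np.round(q['xyz'],1),round(q['score'],2)) for q in spotter.mark_of('scene',n)[:2]])
E
```

```text
time_s: 17.08
tcp_pos: [505.8, 188.1, 57.5]
eef_rot: [0.738, 0.675, -0.0, 0.0]
ft_force: [0.5, 0.2, -0.9]
gripper_width: 0.791
finger_force: 0.0
time_s: 17.67
tcp_pos: [508.2, 188.9, 181.6]
eef_rot: [0.738, 0.675, 0.004, 0.002]
ft_force: [0.5, -1.0, 1.1]
gripper_width: 0.999
finger_force: 0.0
time_s: 18.25
tcp_pos: [502.6, -53.6, 176.6]
eef_rot: [0.738, 0.675, -0.0, -0.0]
ft_force: [0.4, 0.3, -0.1]
gripper_width: 0.999
finger_force: 0.0
time_s: 18.75
tcp_pos: [500.5, -259.4, 176.4]
eef_rot: [0.738, 0.675, -0.0, -0.001]
ft_force: [0.4, 0.2, 0.3]
gripper_width: 0.999
finger_force: 0.0
time_s: 19.25
tcp_pos: [500.9, -257.7, 176.7]
eef_rot: [0.578, 0.816, -0.0, -0.001]
ft_force: [0.1, 0.1, -0.1]
gripper_width: 1.002
finger_force: 0.0
[ 501.04326653 -257.71989575  176.85771917] 1.9104051236565847 [-0.0012 -0.0014]
[(array([498.8, 122.8,  10. ]), 0.82)]
[(array([510. , 188.2,   8.5]), 0.6)]
```

View pics/w4.png

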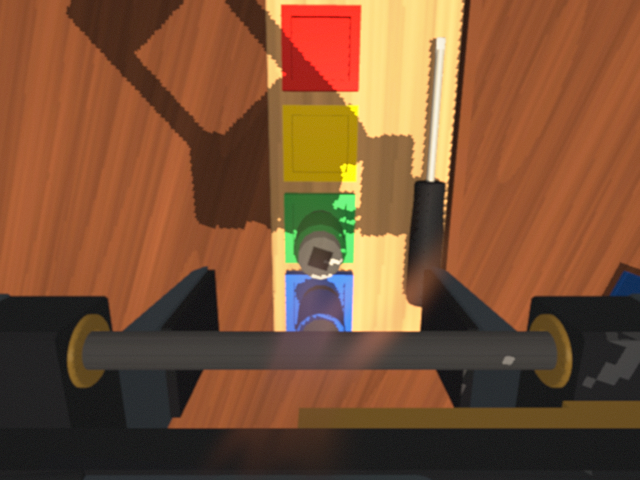

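View pics/s4.png

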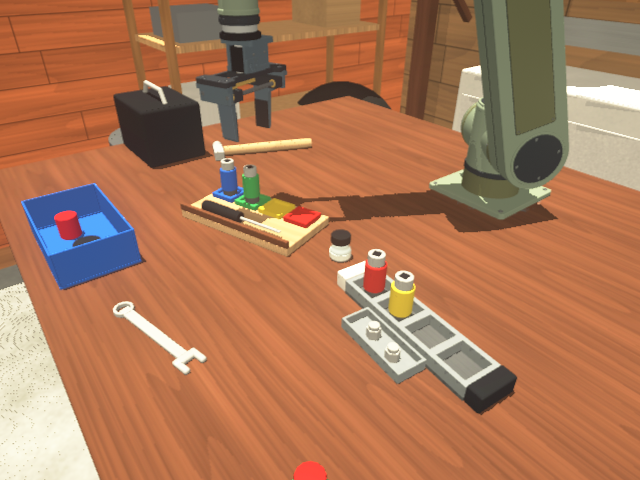

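Yellow stands in pocket 2 (402,295). Green's top is at (320,255), about 2 mm to the rear, so I'm correcting that and gripping.

```bash
python3 -m jog '[[-0.003,-0.001,0.034,0,91],[0,0,0.034,0,91],[0,0,0.034,0,91],[0,0,0.034,0,91],[0,0,0.026,0,91],[0,0,0.01,0,91],[0,0,0,0,60],[0,0,0,0,45]]'
python3 -m jog '[[0,0,0,0,45],[0,0,0,0,45],[0,0,0,0,45],[0,0,0,0,20],[0,0,0,0,20],[0,0,0,0,20],[0,0,0,0,20],[0,0,0,0,20]]'
python3 -m jog '[[0,0,0,0,20],[0,0,0,0,20],[0,0,0,0,20],[0,0,0,0,20]]'
```

```text
time_s: 20.12
tcp_pos: [501.7, -260.0, 74.8]
eef_rot: [0.577, 0.817, 0.0, 0.0]
ft_force: [0.0, -0.3, 1.0]
gripper_width: 0.883
finger_force: 0.0
time_s: 20.78
tcp_pos: [501.5, -259.8, 74.5]
eef_rot: [0.576, 0.817, 0.0, 0.0]
ft_force: [0.6, 0.2, 0.6]
gripper_width: 0.386
finger_force: 30.0
time_s: 21.12
tcp_pos: [501.5, -259.9, 74.5]
eef_rot: [0.576, 0.817, 0.0, 0.0]
ft_force: [-0.3, -0.5, 2.2]
gripper_width: 0.381
finger_force: 30.0
```

```bash
python3 -m jog '[[0,0,-0.02,0,20],[0,0,-0.034,0,20],[0,0,-0.034,0,20],[0,0,-0.034,0,20],[0,0,-0.034,0,20],[0,0,-0.011,0,20],[0,0,0,0,20]]'
python3 -m jog '[[0,0,0,0.0343,20],[0,0,0,0.0343,20],[0,0,0,0.0343,20],[0,0,0,0.0343,20],[0.0566,-0.0041,0,0,20],[0.0566,-0.0041,0,0,20],[0.0566,-0.0041,0,0,20]]'
python3 -m jog '[[0.0566,-0.0041,0,0,20],[0.0566,-0.0041,0,0,20],[0.0566,-0.0041,0,0,20],[0.0566,-0.0041,0,0,20],[0.0566,-0.0041,0,0,20],[0.0566,-0.0041,0,0,20]]'
python3 -m jog '[[0.0566,-0.0041,0,0,20],[0.0566,-0.0041,0,0,20],[0.0566,-0.0041,0,0,20],[0.0566,-0.0041,0,0,20],[0.0566,-0.0041,0,0,20],[0.0566,-0.0041,0,0,20]]'
python3 -m jog '[[0,0,0,0,20],[0,0,0,0,20],[0,0,0,0,20],[0,0,0,0,20]]'
python3 - <<'E'
from h import *
s=snap('wrist','w5.png'); t=r.observe()['tcp_pos']; print(t,yaw(),tool(510.8-t[0],251.2-t[1],yaw()))
E
```

```text
time_s: 21.7
tcp_pos: [501.9, -260.2, 175.6]
eef_rot: [0.576, 0.817, 0.0, 0.001]
ft_force: [0.6, -0.5, -3.1]
gripper_width: 0.38
finger_force: 30.0
time_s: 22.28
tcp_pos: [501.5, -156.5, 172.1]
eef_rot: [0.738, 0.674, -0.001, -0.002]
ft_force: [0.9, 1.1, -3.4]
gripper_width: 0.38
finger_force: 30.0
time_s: 22.78
tcp_pos: [504.8, 48.1, 172.5]
eef_rot: [0.738, 0.675, -0.002, -0.001]
ft_force: [0.8, 0.7, -2.9]
gripper_width: 0.38
finger_force: 30.0
time_s: 23.28
tcp_pos: [508.4, 252.0, 172.2]
eef_rot: [0.738, 0.675, -0.002, -0.0]
ft_force: [0.9, -0.8, -3.7]
gripper_width: 0.386
finger_force: 30.0
time_s: 23.62
tcp_pos: [509.2, 249.6, 173.3]
eef_rot: [0.738, 0.675, -0.001, -0.0]
ft_force: [0.9, -0.9, -2.6]
gripper_width: 0.385
finger_force: 30.0
[509.43830157 249.55058355 173.74137797] 1.4805434337136065 [0.0029 0.002 ]
```

View pics/w5.png

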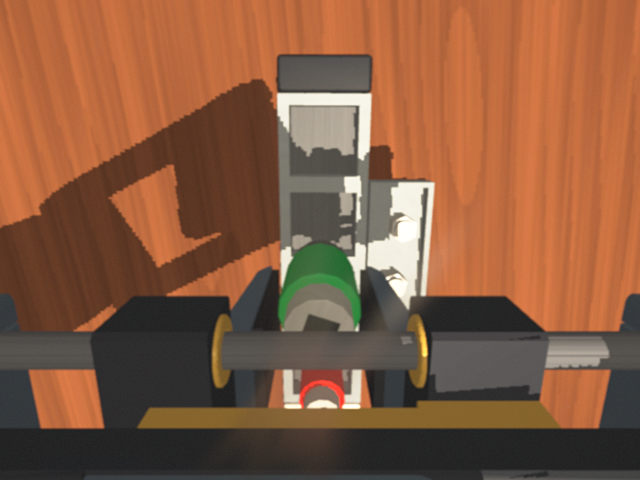

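Pocket 3 is under green, and pocket 4 is beyond it (324,140). The dividing wall is at row 183, as it was for pocket 1, so the alignment is right.

```bash
python3 -m jog '[[0.002,0.002,0.034,0,20],[0,0,0.034,0,20],[0,0,0.034,0,20],[0,0,0.034,0,20],[0,0,0.03,0,20],[0,0,0.016,0,20],[0,0,0.007,0,20],[0,0,0.003,0,20]]'
python3 -m jog '[[0,0,0.001,0,20],[0,0,0,0,20],[0,0,0,0,20],[0,0,0,0,20]]'
```

```text
time_s: 24.33
tcp_pos: [511.2, 251.3, 59.0]
eef_rot: [0.738, 0.675, -0.0, -0.0]
ft_force: [0.2, -1.0, -3.1]
gripper_width: 0.385
finger_force: 30.0
time_s: 24.67
tcp_pos: [511.6, 252.2, 59.6]
eef_rot: [0.738, 0.675, 0.001, 0.0]
ft_force: [0.5, -0.4, -3.0]
gripper_width: 0.383
finger_force: 30.0
```

```bash
python3 -m jog '[[0,0,0.0015,0,20],[0,0,0,0,20],[0,0,0,0,45],[0,0,0,0,60],[0,0,0,0,91],[0,0,0,0,91],[0,0,0,0,91],[0,0,0,0,91]]'
python3 -m jog '[[0,0,-0.03,0,91],[0,0,-0.034,0,91],[0,0,-0.034,0,91],[0,0,-0.034,0,91],[0,0,-0.034,0,91],[0,0,-0.034,0,91],[0,0,0,0,91]]'
python3 -m jog '[[-0.0594,0.0066,0,0,91],[-0.0594,0.0066,0,0,91],[-0.0594,0.0066,0,0,91],[-0.0594,0.0066,0,0,91],[-0.0594,0.0066,0,0,91],[-0.0594,0.0066,0,0,91],[-0.0594,0.0066,0,0,91],[-0.0594,0.0066,0,0,91]]'
python3 -m jog '[[-0.0594,0.0066,0,0,91],[-0.0594,0.0066,0,0,91],[-0.0594,0.0066,0,0,91],[-0.0594,0.0066,0,0,91],[-0.0594,0.0066,0,0,91],[-0.0594,0.0066,0,0,91],[-0.0594,0.0066,0,0,91],[-0.0594,0.0066,0,0,91]]'
python3 -m jog '[[0,0,0,-0.0343,91],[0,0,0,-0.0343,91],[0,0,0,-0.0343,91],[0,0,0,-0.0343,91],[0,0,0,0,91],[0,0,0,0,91]]'
python3 - <<'E'
from h import *
s=snap('wrist','w6.png'); t=r.observe()['tcp_pos']; print(t,yaw(),tool(523-t[0],-321.5-t[1],yaw()))
snap('scene','s6.png')
for n in ['socket_red','socket_yellow','socket_green']:print([(np.round(q['xyz'],1),round(q['score'],2)) for q in spotter.mark_of('scene',n)[:2]])
E
```

```text
time_s: 25.33
tcp_pos: [511.1, 251.9, 57.9]
eef_rot: [0.738, 0.675, 0.0, 0.0]
ft_force: [0.7, 0.4, -0.0]
gripper_width: 0.789
finger_force: 0.0
time_s: 25.92
tcp_pos: [513.4, 253.0, 182.1]
eef_rot: [0.738, 0.675, 0.004, 0.001]
ft_force: [1.0, 1.0, 0.9]
gripper_width: 1.0
finger_force: 0.0
time_s: 26.58
tcp_pos: [516.6, -36.5, 176.9]
eef_rot: [0.738, 0.675, -0.0, -0.0]
ft_force: [0.6, 0.3, 0.3]
gripper_width: 0.997
finger_force: 0.0
time_s: 27.25
tcp_pos: [522.9, -323.2, 176.7]
eef_rot: [0.738, 0.675, -0.0, -0.001]
ft_force: [0.0, -0.1, 0.3]
gripper_width: 0.999
finger_force: 0.0
time_s: 27.75
tcp_pos: [523.3, -321.5, 176.9]
eef_rot: [0.578, 0.816, -0.0, -0.001]
ft_force: [0.9, -0.3, -0.6]
gripper_width: 1.0
finger_force: 0.0
[ 523.36941078 -321.45608008  177.14070569] 1.9103827960662005 [ 0.0001 -0.0006]
[(array([498.4, 123.1,  10.4]), 0.75), (array([488.5,  78.1,  -1.6]), 0.46)]
[(array([510.5, 191.3,   9. ]), 0.9)]
[(array([512.2, 249.5,   8.9]), 0.68)]
```

View pics/w6.png

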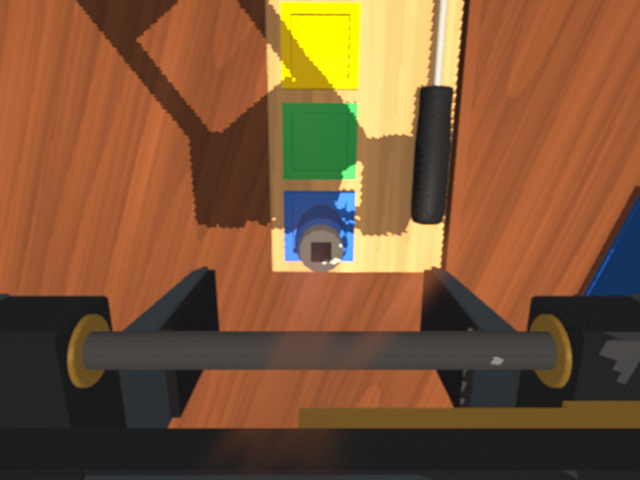

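Blue's top is at (320,247), centred, so I'm gripping.

```bash
python3 -m jog '[[0.001,-0.001,0.034,0,91],[0,0,0.034,0,91],[0,0,0.034,0,91],[0,0,0.034,0,91],[0,0,0.026,0,91],[0,0,0.01,0,91],[0,0,0,0,60],[0,0,0,0,45]]'
python3 -m jog '[[0,0,0,0,45],[0,0,0,0,45],[0,0,0,0,45],[0,0,0,0,20],[0,0,0,0,20],[0,0,0,0,20],[0,0,0,0,20],[0,0,0,0,20]]'
python3 -m jog '[[0,0,0,0,20],[0,0,0,0,20],[0,0,0,0,20],[0,0,0,0,20]]'
```

```text
time_s: 28.67
tcp_pos: [523.2, -321.5, 75.1]
eef_rot: [0.577, 0.817, -0.0, 0.0]
ft_force: [-0.1, -0.3, -0.4]
gripper_width: 0.881
finger_force: 0.0
time_s: 29.33
tcp_pos: [523.0, -321.3, 74.8]
eef_rot: [0.576, 0.817, 0.0, 0.0]
ft_force: [0.7, 0.9, 0.6]
gripper_width: 0.382
finger_force: 30.0
time_s: 29.67
tcp_pos: [523.1, -321.4, 74.8]
eef_rot: [0.576, 0.817, 0.0, 0.0]
ft_force: [1.2, 0.1, 1.1]
gripper_width: 0.384
finger_force: 30.0
```

```bash
python3 -m jog '[[0,0,-0.02,0,20],[0,0,-0.034,0,20],[0,0,-0.034,0,20],[0,0,-0.034,0,20],[0,0,-0.034,0,20],[0,0,-0.011,0,20],[0,0,0,0,20]]'
python3 -m jog '[[0,0,0,0.0343,20],[0,0,0,0.0343,20],[0,0,0,0.0343,20],[0,0,0,0.0343,20],[0.0587,-0.0059,0,0,20],[0.0587,-0.0059,0,0,20],[0.0587,-0.0059,0,0,20]]'
python3 -m jog '[[0.0587,-0.0059,0,0,20],[0.0587,-0.0059,0,0,20],[0.0587,-0.0059,0,0,20],[0.0587,-0.0059,0,0,20],[0.0587,-0.0059,0,0,20],[0.0587,-0.0059,0,0,20],[0.0587,-0.0059,0,0,20],[0.0587,-0.0059,0,0,20]]'
python3 -m jog '[[0.0587,-0.0059,0,0,20],[0.0587,-0.0059,0,0,20],[0.0587,-0.0059,0,0,20],[0.0587,-0.0059,0,0,20],[0.0587,-0.0059,0,0,20],[0.0587,-0.0059,0,0,20],[0.0587,-0.0059,0,0,20]]'
python3 -m jog '[[0,0,0,0,20],[0,0,0,0,20],[0,0,0,0,20],[0,0,0,0,20]]'
python3 - <<'E'
from h import *
s=snap('wrist','w7.png'); t=r.observe()['tcp_pos']; print(t,yaw(),tool(516.5-t[0],315-t[1],yaw()))
E
```

```text
time_s: 30.25
tcp_pos: [523.4, -321.8, 176.2]
eef_rot: [0.576, 0.817, -0.0, 0.002]
ft_force: [0.2, 0.4, -2.7]
gripper_width: 0.382
finger_force: 30.0
time_s: 30.83
tcp_pos: [520.1, -213.9, 172.3]
eef_rot: [0.738, 0.674, -0.001, -0.002]
ft_force: [-0.1, 0.7, -2.6]
gripper_width: 0.383
finger_force: 30.0
time_s: 31.5
tcp_pos: [516.8, 69.5, 172.9]
eef_rot: [0.738, 0.675, -0.002, -0.001]
ft_force: [0.1, -0.7, -2.3]
gripper_width: 0.382
finger_force: 30.0
time_s: 32.08
tcp_pos: [514.3, 316.9, 172.5]
eef_rot: [0.738, 0.675, -0.002, -0.0]
ft_force: [1.3, 0.2, -2.7]
gripper_width: 0.381
finger_force: 30.0
time_s: 32.42
tcp_pos: [515.2, 314.5, 173.7]
eef_rot: [0.738, 0.675, -0.001, 0.0]
ft_force: [-1.3, -0.3, -1.3]
gripper_width: 0.386
finger_force: 30.0
[515.38656048 314.4040578  174.09489114] 1.4805486414948952 [0.0012 0.0018]
```

View pics/w7.png

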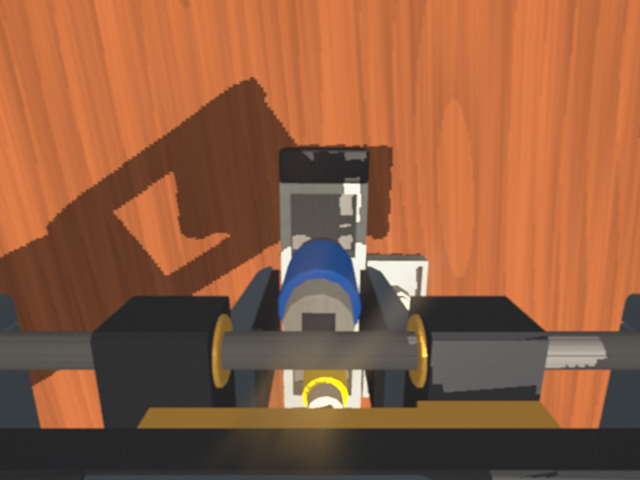

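Blue is over the last pocket, with the black block beyond it (row 165). I'm lowering it.

```bash
python3 -m jog '[[0,0.001,0.034,0,20],[0,0,0.034,0,20],[0,0,0.034,0,20],[0,0,0.034,0,20],[0,0,0.03,0,20],[0,0,0.016,0,20],[0,0,0.007,0,20],[0,0,0.003,0,20]]'
python3 -m jog '[[0,0,0.001,0,20],[0,0,0,0,20],[0,0,0,0,20],[0,0,0,0,20]]'
python3 -m jog '[[0,0,0.0015,0,20],[0,0,0,0,20],[0,0,0,0,45],[0,0,0,0,60],[0,0,0,0,91],[0,0,0,0,91],[0,0,0,0,91],[0,0,0,0,91]]'
```

```text
time_s: 33.13
tcp_pos: [516.4, 315.1, 59.3]
eef_rot: [0.738, 0.675, -0.0, 0.0]
ft_force: [-0.3, 0.1, -2.1]
gripper_width: 0.385
finger_force: 30.0
time_s: 33.47
tcp_pos: [516.7, 316.1, 59.9]
eef_rot: [0.738, 0.675, 0.001, 0.0]
ft_force: [0.2, -0.0, -2.0]
gripper_width: 0.382
finger_force: 30.0
time_s: 34.13
tcp_pos: [516.2, 315.8, 58.1]
eef_rot: [0.738, 0.675, -0.0, 0.0]
ft_force: [0.2, -0.4, 0.1]
gripper_width: 0.79
finger_force: 0.0
```

```bash
python3 -m jog '[[0,0,-0.03,0,91],[0,0,-0.034,0,91],[0,0,-0.034,0,91],[0,0,-0.034,0,91],[0,0,-0.034,0,91],[0,0,-0.034,0,91],[0,0,-0.03,0,91],[0,0,0,0,91]]'
python3 -m jog '[[0,0,0,0,91],[0,0,0,0,91],[0,0,0,0,91],[0,0,0,0,91],[0,0,0,0,91],[0,0,0,0,91]]'
python3 - <<'E'
from h import *
for c in ['scene','side']:
  snap(c,c+'9.png')
  for n in ['socket_red','socket_yellow','socket_green','socket_blue']:print(c,n,[(np.round(q['xyz'],1),round(q['score'],2)) for q in spotter.mark_of(c,n)[:2]])
E
```

```text
time_s: 34.8
tcp_pos: [518.1, 316.9, 200.3]
eef_rot: [0.738, 0.675, 0.004, 0.001]
ft_force: [-0.1, 0.3, -0.5]
gripper_width: 0.997
finger_force: 0.0
time_s: 35.3
tcp_pos: [516.0, 315.6, 195.4]
eef_rot: [0.738, 0.675, -0.001, -0.0]
ft_force: [-0.5, 0.0, 0.6]
gripper_width: 0.995
finger_force: 0.0
scene socket_red [(array([498.2, 123.3,   6.4]), 0.67)]
scene socket_yellow [(array([512.2, 192. ,   7.4]), 0.9)]
scene socket_green [(array([510.4, 190.4,   5.8]), 0.75), (array([509.6, 249.1,   9.9]), 0.7)]
scene socket_blue [(array([518.1, 318.4,   2.7]), 0.63)]
side socket_red [(array([495.5, 124.6,   8.6]), 0.85)]
side socket_yellow [(array([504.4, 190.5,   5.4]), 0.52)]
side socket_green [(array([508.6, 254.8,   3.5]), 0.69), (array([492.8,  78.3,   3.3]), 0.39)]
side socket_blue [(array([516.1, 316.4,   6. ]), 0.7)]
```

View pics/scene9.png

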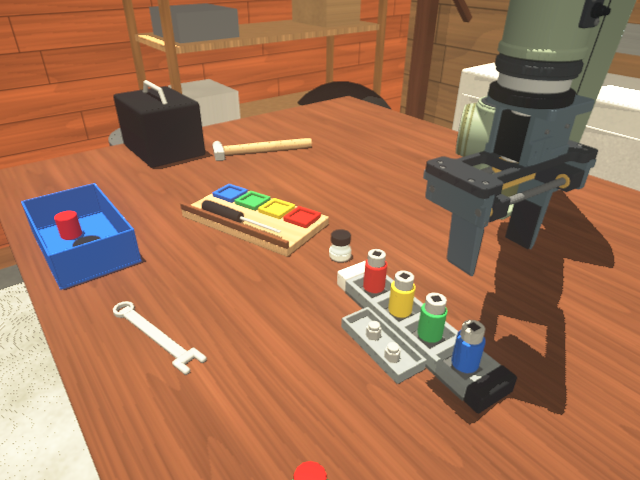

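View pics/side9.png

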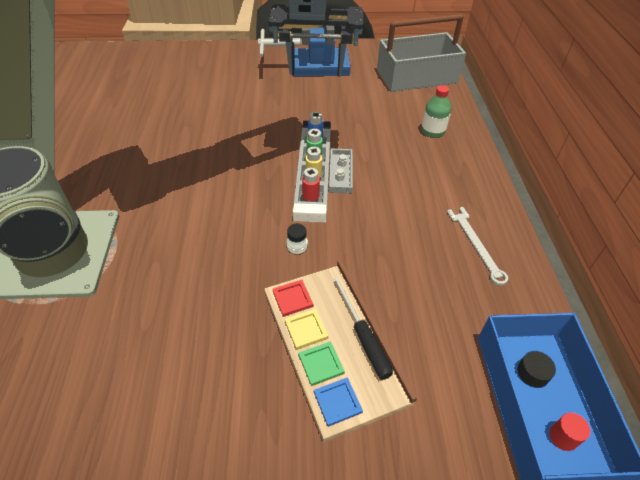

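All four sockets stand upright in the tray: from the white end, red (375,270), yellow (402,295), green (432,318) and blue (468,347). The gripper is clear of them.

```bash
python3 -c "
from station import r
print(r.close_job())"
```

```text
the job is handed in; nothing more can be done
None
```

I handed the job in at about 35 s of the 99 s allowed: the final pictures show red, yellow, green and blue upright in the tray pockets in that order from the white end, with the gripper clear; no verdict was returned.

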